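# Empty the tilting pan into the roasting tray

## Robot

A 6-joint arm with a two-finger parallel gripper is mounted at the origin on a cart in front of the work surface, level with it; the furniture and walls round the work are solid. World frame = base frame: x ahead of the robot, y to its left, z up, the work surface at z = 0. Lengths are in mm, angles in rad, forces in N, time in s.
With the tool pointing down it reaches from about 250 to 800 mm from the base axis. Payload 8.5 kg.
Tool frame: the origin (TCP) lies between the finger pads; the fingertips stand ctrl.nose_length ahead of it and the grasp point (between the pads) lies 11 mm behind it (ctrl.nose_length is the distance from the TCP to the fingertips, in mm); z points along the fingers, y is the line along which they close (so a half turn about z gives the same grasp; the last joint's range is limited). The gripper opens to 85 mm and grips with 20 to 120 N. Pads are 22 mm wide; open, the fingers measure 114 mm over their backs; the gripper's body (76 mm by 85 mm) begins 54 mm behind the grasp point. The pads swing forward as they close: fully open they stand 13 mm farther back than shut.
Start: joints at [-1.232, 0.238, -0.013, 1.319, 0, 1.571], TCP at [174.47, -495.116, 239.276] pointing down, gripper open.
Joint ranges: [-2.66, 2.66], [-1.03, 1.9], [-1.14, 1.46], [-1.82, 2.27], [-1.45, 1.34], [-3.14, 3.14]. Speed limits (rad/s): [2.22, 2.22, 2.79, 3.14, 3.14, 3.14].

## Interface

Orientations are given as a 3x3 rotation matrix whose columns are the frame's x, y, z axes.
In Python, from cell import ctrl gives the robot as it stands.
- The arm moves only by the shell command python3 -m jog 'ROWS'. ROWS is JSON, a list of rows, each a list of 3 entries, a list of its own where there are three numbers: the turn, a rotation vector about the tool's x, y, z in rad, then the shift along the tool's x, y, z in mm, then the opening, from 0 (shut) to 1 (fully open). A call has 1 to 5 rows; each row shifts and turns the commanded pose from where the row before left it, along the tool's axes as they then stand; what a row does not reach is not made up. A row lasts 1/10 s, in which the tool goes at most 50 mm and 8.59 degrees, less where a joint would pass 70% of its speed; a pose out of reach is approached as far as the arm can. A call with a gripper value outside its range is refused whole. The fingers move at their own pace and stop on an object; the grip force is fixed at half the most. Time passes only in rows, so rows that do not move let the fingers close. It gives the time, the measured TCP pose, the force, the opening and the grip force at its end, in the units of the state.
- ctrl.sense(): the state, without advancing time (a new reading comes with each control period).
- ctrl.snapshot(name): name is "side" or "top" or "wrist"; returns the picture (420x560x3 uint8, red, green, blue); there is no depth.
- ctrl.camera_params(name): a dict with "fx", "fy", "cx", "cy" (pixels), "k1" (the pictures are not rectified: a ray, as slopes to the right and down, at radius r is drawn at 1 + k1 r^2 times it, then the intrinsics apply), "rvec" (rotation vector, rad) and "tvec" (3), from world to camera coordinates, as OpenCV has them. Camera axes: x right, y down, z forward; pixel columns grow to the right and rows downward; lengths in mm; the calibration is good to about 2 mm. A picture is of the moment at which its call begins: read the wrist's pose just before it. camera_params takes no time and is no camera call; for the wrist camera it gives the pose at the moment of the call.
- ctrl.finish_job(): hands the job in; it is judged then, once.
The state is a dict: "time": time; "q": joint angles; "dq": joint speeds; "effort": joint torques, N m; "ee_pos": TCP position; "orientation": TCP orientation; "wrist_force": force on the tool from outside, world axes, zero at the start; "torque": the same for the moment, N m; "opening": opening from 0.0 (shut) to 1.0 (fully open); "grip_force": force on a finger pad.
Only numpy, scipy, OpenCV 4.12 (cv2) and the standard library are available. Lean on these libraries where they do the work, as an engineer would, in place of code of your own. Each camera call takes 0.05 s, during which the arm holds its last target. There are 200 camera calls.

## Task

Empty the tilting pan: swing it (it has a side lever for that) steadily right over to its front stop so that the onion, the lemon and the garlic bulb all roll out into the metal tray under its lip, without touching the food and without jerking the pan. Then swing the pan back until it rests fully home and level, leaving the food lying in the tray and the salt shaker, the mug and the pepper mill where they stand.

Things in the scene. Friction and masses are not known exactly. Their poses are not given: they have to be found in the camera images.
- stand: Steel stand, fixed to the cooktop, that carries the tilting pan and its side lever. Origin: on the cooktop, under the middle of the pivot axis, which lies 135 mm above it. x runs along the pivot axis, y points the way the pan pours, z up. Slanting struts at x = -104 and +104 mm rise to the pivot from feet at y = -80 to -210 mm.
- pivot_mid (a point): Middle of the pivot axis, between the struts. Around it the aluminium pan: 176 mm wide (along the stand's x), at rest from y = -170 mm (back wall) to y = +45 mm (pouring lip), floor 55 mm below the axis, rim 20 mm above it; its front slopes up to the lip at 35 degrees.
- axle_end (a point): Point on the pivot axis where the lever is clamped, on the stand's -x side (x = -127 mm). The clamp angle differs each time and is not reported: with the pan home the lever leans back (to -y) 30 to 60 degrees from upright, to be felt for or seen. It swings forward over the top (to +y), turning with the pan. The clamp slips only above about 40 N.
- handle_orbit (a point): Point on the pivot axis about which the middle of the lever's handle circles (stand x = -175 mm; not the handle itself). The handle is a round black bar parallel to x, 18 mm in diameter, its centre 140 mm from the axis, from x = -125 to -225 mm, end knob 23 mm in diameter. Turning it takes about 2 to 10 N.
- pan (a joint): Swing of the pan on its pivot, rad: 0 = level, against its rear stop (home); grows as the pan tips forward; 1.45 = against the front stop. The pivot is stiff: the pan stays where it is left, at any angle.
- tray: Loose metal roasting tray, 221 x 301 x 31 mm, 0.5 kg, standing on the cooktop with its near part under the pan's lip. Origin: centre of its underside; its x and y run along its sides. Its inside is 182 mm along one side and 262 mm along the other, the rim 31 mm high; the long side (its y) lies roughly along the pivot axis.
- onion_mid (a point): Centre of the onion, about 75 mm across and 77 mm high, 0.14 kg; starts in the pan.
- lemon_mid (a point): Centre of the lemon, 78 x 55 x 56 mm, 0.11 kg; starts in the pan.
- garlic_mid (a point): Centre of the garlic bulb, 60 mm across, 0.04 kg; starts in the pan.
- onion: The onion itself; origin at its underside as it stood at the start.
- lemon: The lemon itself; origin at its underside as it lay at the start.
- garlic: The garlic bulb itself; origin at its underside as it stood at the start.
- salt_shaker: Bystander: salt shaker, 44 mm across, 90 mm high, beyond the tray at the left. Origin: centre of its underside.
- mug_a: Bystander: coffee mug, 86 mm high, at the left. Origin: centre of its underside.
- pepper_mill: Bystander: wooden pepper mill, 58 mm across, 170 mm high, at the left rear. Origin: centre of its underside.
Things that resemble listed ones, but are neither listed nor needed, are in the scene too. Leave any purple look-alike of the lemon alone.

How it is judged:
By the outcome, as a careful person would: the job done as asked, in the order asked, and still so for the second after the job is handed in, with the robot touching nothing.
It also fails if it takes over 72 s, if anything falls off the work surface, if the arm or the gripper's body presses on something with over 40 N, if the wrist force passes 120 N, or if a joint passes its speed limit or range.

## Working session

There is one attempt and no reset: what is moved stays moved. The work goes in short steps, Python scripts to look and compute and a shell command to move; the robot and the scene stay as the last step left them, time stands still between calls to the robot, and variables do not carry over. Pictures are saved under pics/ and viewed, at most 10 in all, crops included, and the job is handed in when it is done.

```bash
ls; mkdir -p pics
python3 - <<'E'
from cell import ctrl
import cv2
for n in("side","top"):
    p=ctrl.camera_params(n);print(n,p)
    cv2.imwrite(f"pics/{n}0.png",ctrl.snapshot(n)[:,:,::-1])
print(ctrl.nose_length,ctrl.sense())
E
```

```text
pics
side {'fx': 416.02985685075635, 'fy': 416.02985685075635, 'cx': 279.39772666849177, 'cy': 209.17515040225973, 'k1': -0.06672589863434983, 'rvec': array([ 2.02679379, -0.40855008,  0.28040378]), 'tvec': array([-573.4554609 ,  211.33574323,  661.13659567])}
top {'fx': 391.03638485815503, 'fy': 391.03638485815503, 'cx': 275.8190107604129, 'cy': 206.91336901584782, 'k1': -0.030983983006750794, 'rvec': array([ 2.13001837, -2.14124555,  0.19228667]), 'tvec': array([ 60.44875329, 656.36263479, 987.27928991])}
8.0 {'time': 0.1, 'q': array([-1.23197059e+00,  2.38739566e-01, -1.41439948e-02,  1.31920443e+00,
        1.28784966e-05,  1.57081055e+00]), 'dq': array([ 0.00191671,  0.00050812,  0.00203896,  0.00014719,  0.00101565,
       -0.00041291]), 'effort': array([-1.90376923e-04, -5.39721286e+01,  3.46997738e+01,  1.34683712e-02,
        6.59977059e-05, -3.87015518e-06]), 'ee_pos': array([ 174.38616035, -494.81853115,  238.7421611 ]), 'orientation': array([[ 9.43150350e-01,  3.32366129e-01, -4.17175312e-04],
       [ 3.32366391e-01, -9.43149557e-01,  1.22250371e-03],
       [ 1.28601150e-05, -1.29165985e-03, -9.99999166e-01]]), 'wrist_force': array([0.86947352, 0.38706142, 0.22471549]), 'torque': array([ 0.00554847, -0.01560599, -0.02531402]), 'grip_force': 0.0, 'opening': 1.0017865837943636}
```

View pics/side0.png

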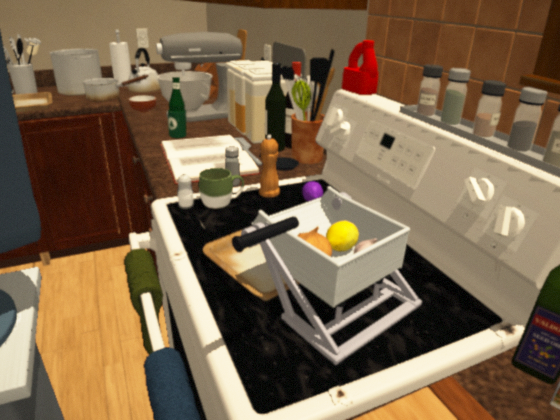

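View pics/top0.png

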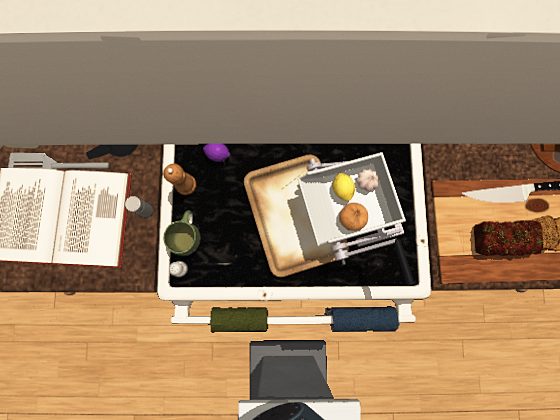

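The side view shows the pan on its stand with the black handle from about (237,243) to (295,223). The top view shows the pan at (300-403,155-240), pouring left into the tray, with the food inside it.

Run:
```python
import cv2,numpy as np
a=cv2.imread('pics/top0.png')[140:300,235:435]
a=np.clip(a.astype(float)*1.0,0,255)
a=(255*(a/255)**.6).astype('uint8')
cv2.imwrite('pics/c1.png',cv2.resize(a,None,fx=3.75,fy=3.75,interpolation=cv2.INTER_CUBIC))
a=cv2.imread('pics/side0.png')[180:360,220:430]
a=(255*(a/255)**.6).astype('uint8')
cv2.imwrite('pics/c2.png',cv2.resize(a,None,fx=3.3,fy=3.3,interpolation=cv2.INTER_CUBIC))
```

```text
(no output)
```

View pics/c1.png

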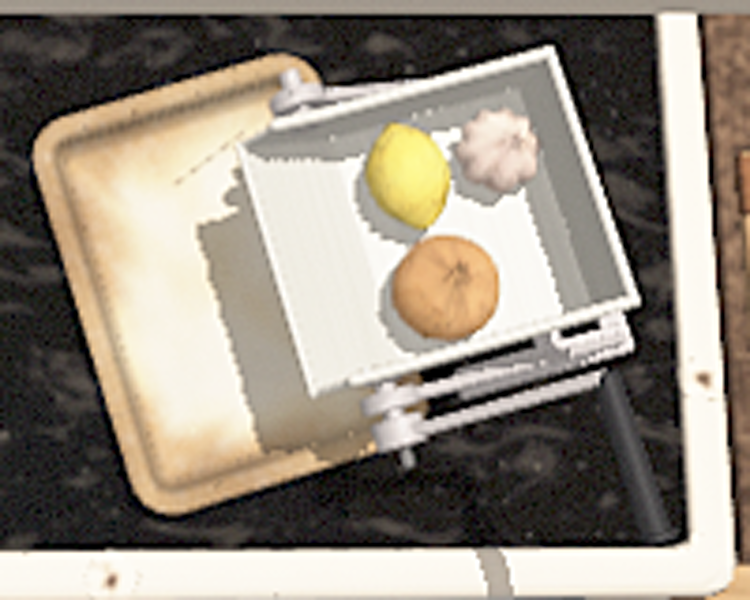

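View pics/c2.png

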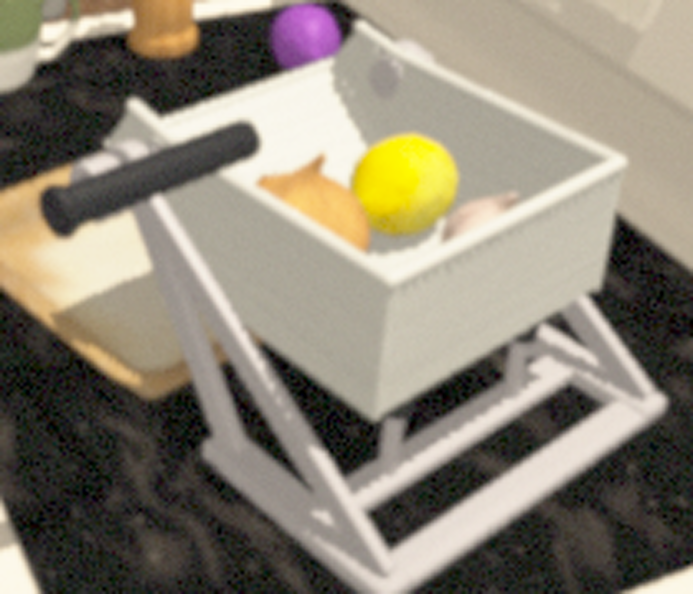

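The crop of the top view gives the pan rim corners at crop px (548,48), (638,302), (240,145), (312,392), and the handle running from (615,375) to its knob at (657,535). In the side crop the handle runs from its knob at (62,212) to its inner end at (245,143).

```bash
cat > h.py <<'E'
import numpy as np,cv2
from cell import ctrl
def ray(n,px):
    p=ctrl.camera_params(n);R=cv2.Rodrigues(p['rvec'])[0];C=-R.T@p['tvec']
    d=np.array([(px[0]-p['cx'])/p['fx'],(px[1]-p['cy'])/p['fy']]);s=d.copy()
    for _ in range(20): s=d/(1+p['k1']*(s@s))
    v=R.T@np.r_[s,1];return C,v/np.linalg.norm(v)
def onz(n,px,z):
    C,v=ray(n,px);return C+v*(z-C[2])/v[2]
def tri(a,b):
    C1,v1=ray(*a);C2,v2=ray(*b)
    t=np.linalg.lstsq(np.c_[v1,-v2],C2-C1,rcond=None)[0]
    P,Q=C1+v1*t[0],C2+v2*t[1];return (P+Q)/2,np.linalg.norm(P-Q)
E
python3 - <<'E'
from h import *
np.set_printoptions(precision=3,suppress=True)
T=lambda u,v:(235+(u+.5)/3.75-.5,140+(v+.5)/3.75-.5)
S=lambda u,v:(220+(u+.5)/3.3-.5,180+(v+.5)/3.3-.5)
c=[onz('top',T(*q),155)[:2] for q in[(548,48),(638,302),(240,145),(312,392)]]
m=[(88,-170),(-88,-170),(88,45),(-88,45)]
# rigid fit
A=np.array(m,float);B=np.array(c)
H=(A-A.mean(0)).T@(B-B.mean(0));U,s,Vt=np.linalg.svd(H);R=(U@Vt).T
o=B.mean(0)-R@A.mean(0);print(np.array(c),'o',o,'R',R,'yaw',np.arctan2(R[1,0],R[0,0]),'res',B-(A@R.T+o))
for k in[((657,535),(62,212)),((615,375),(245,143))]:
    P,e=tri(('top',T(*k[0])),('side',S(*k[1])));L=np.r_[R.T@(P[:2]-o),P[2]-135];print(P,e,'stand',L,np.hypot(L[1],L[2]),np.degrees(np.arctan2(-L[1],L[2])))
E
```

```text
[[ 775.712 -203.642]
 [ 605.698 -252.99 ]
 [ 710.295    1.677]
 [ 549.276  -41.432]] o [642.995 -64.024] R [[ 0.961 -0.276]
 [ 0.276  0.961]] yaw 0.2796329323900169 res [[ 1.214 -0.509]
 [ 0.364 -1.281]
 [-4.861 -1.839]
 [ 3.283  3.629]]
[ 459.629 -234.687  216.902] 0.017509485623644894 stand [-223.347 -113.424   81.902] 139.9028562216074 54.167421922187295
[ 551.372 -213.852  218.526] 4.235854985508961 stand [-129.417 -118.72    83.526] 145.1582076161107 54.871551933174686
```

```bash
python3 -m jog '[[[0,0,0.06],[0,0,-10],0.5],[[0,0,0],[32,-14.2,-10],0.5],[[0,0,0],[32,-14.2,-10],0.5],[[0,0,0],[32,-14.2,-10],0.5],[[0,0,0],[32,-14.2,-10],0.5]]'; python3 -m jog '[[[0,0,0],[32,-14.2,-10],0.5],[[0,0,0],[32,-14.2,-10],0.5],[[0,0,0],[32,-14.2,-10],0.5],[[0,0,0],[32,-14.2,-10],0.5],[[0,0,0],[32,-14.2,0],0.5]]'; python3 -m jog '[[[0,0,0],[32,-14.2,0],0.5],[[0,0,0],[32,-14.2,0],0.5],[[0,0,0],[32,-14.2,0],0.5],[[0,0,0],[0,0,0],0.5],[[0,0,0],[0,0,0],0.5]]'
cat >> h.py <<'E'
R2=np.array([[.961,-.276],[.276,.961]]);O=np.array([643.,-64.])
def st():
    s=ctrl.sense();Rt=s['orientation'];g=s['ee_pos']-11*Rt[:,2];l=R2.T@(g[:2]-O)
    return 't',round(s['time'],2),'grasp stand',np.round([*l,g[2]],1),'R',np.round(Rt,3).tolist(),'F',np.round(np.r_[R2.T@s['wrist_force'][:2],s['wrist_force'][2]],1),'open',round(s['opening'],2),'q',np.round(s['q'],2)
E
python3 -c "
from h import *
print(*st())
cv2.imwrite('pics/w1.png',ctrl.snapshot('wrist')[:,:,::-1])"
```

```text
time: 0.6
ee_pos: [282.6, -404.2, 289.4]
orientation: [[0.962, 0.275, -0.0], [0.275, -0.962, 0.001], [-0.0, -0.001, -1.0]]
wrist_force: [-0.1, -0.0, 0.3]
opening: 0.501
grip_force: 0.0
time: 1.1
ee_pos: [417.4, -292.1, 330.3]
orientation: [[0.961, 0.275, 0.001], [0.275, -0.961, -0.001], [0.001, 0.001, -1.0]]
wrist_force: [0.3, -1.2, 0.2]
opening: 0.504
grip_force: 0.0
time: 1.6
ee_pos: [497.0, -225.1, 328.7]
orientation: [[0.961, 0.277, -0.001], [0.277, -0.961, 0.0], [-0.001, -0.001, -1.0]]
wrist_force: [0.1, 1.0, 0.2]
opening: 0.499
grip_force: 0.0
t 1.6 grasp stand [-184.8 -114.5  339.7] R [[0.961, 0.277, -0.001], [0.277, -0.961, 0.0], [-0.001, -0.001, -1.0]] F [0.4 0.9 0.2] open 0.5 q [-0.43  0.26  0.25  1.56 -0.    2.44]
```

View pics/w1.png

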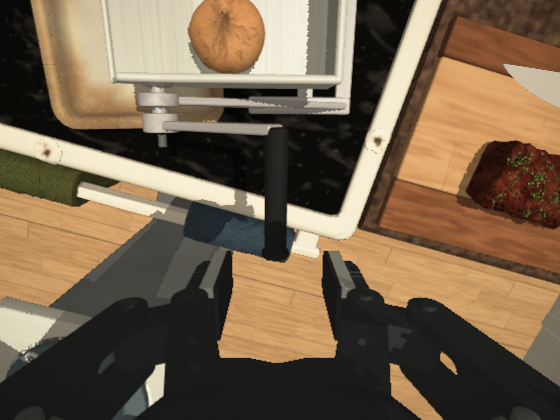

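The wrist view shows the handle from (274,130) to its knob at (277,254), laterally centred between the fingers. I'll check this by casting rays before descending.

```bash
python3 -c "
from h import *
for p in((276,248),(274,132)):
    P=onz('wrist',p,217); print(R2.T@(P[:2]-O))
for p in((160,98),(160,124)):
    P=onz('wrist',p,135+9); print(R2.T@(P[:2]-O))
"; python3 -m jog '[[[0,0,0],[0,0,30],0.5],[[0,0,0],[0,0,30],0.5],[[0,0,0],[0,0,20],0.5],[[0,0,0],[0,0,0],0.5]]'
```

```text
[-220.08411583 -114.23735836]
[-127.29559099 -112.7500646 ]
[-100.09610088   -5.6206603 ]
[-123.62762011   -3.29883801]
time: 2.05
ee_pos: [494.5, -225.9, 247.0]
orientation: [[0.962, 0.274, -0.004], [0.274, -0.962, 0.002], [-0.004, -0.003, -1.0]]
wrist_force: [-0.4, 0.0, 0.2]
opening: 0.498
grip_force: 0.0
```

```bash
python3 -m jog '[[[0,0,0],[0,0,15],0.5],[[0,0,0],[0,0,15],0.5],[[0,0,0],[0,0,12],0.5],[[0,0,0],[0,0,0],0.5],[[0,0,0],[0,0,0],0.5]]'; python3 -m jog '[[[0,0,0],[0,0,0],0.35],[[0,0,0],[0,0,0],0.28],[[0,0,0],[0,0,0],0.26]]'; python3 -c "
from h import *
print(*st())
cv2.imwrite('pics/w2.png',ctrl.snapshot('wrist')[:,:,::-1])"
```

```text
time: 2.55
ee_pos: [496.8, -226.0, 208.1]
orientation: [[0.962, 0.275, 0.0], [0.275, -0.962, -0.0], [0.0, 0.0, -1.0]]
wrist_force: [0.6, 0.2, -0.2]
opening: 0.505
grip_force: 0.0
time: 2.85
ee_pos: [497.0, -225.7, 207.8]
orientation: [[0.961, 0.275, 0.001], [0.275, -0.961, -0.0], [0.001, 0.0, -1.0]]
wrist_force: [0.3, 0.0, 0.6]
opening: 0.26
grip_force: 0.0
t 2.85 grasp stand [-185.  -115.   218.8] R [[0.961, 0.275, 0.001], [0.275, -0.961, -0.0], [0.001, 0.0, -1.0]] F [ 0.3 -0.   0.6] open 0.26 q [-0.43  0.29 -0.03  1.26  0.    2.44]
```

View pics/w2.png

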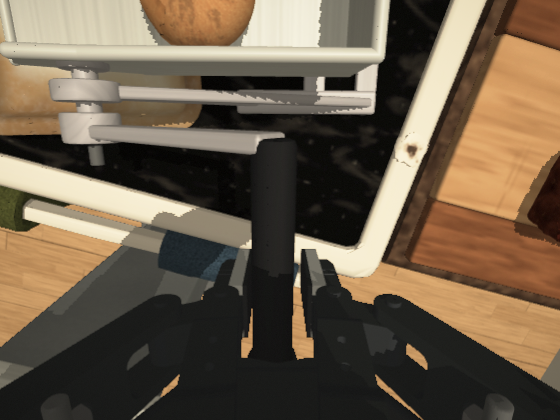

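The fingers straddle the handle (x about 272) with a small gap on each side. I'll compute the arc increments next.

```bash
python3 -c "
import numpy as np
s=[.01,.02,.03]+[.04]*33+[.03,.02,.01,.01]
a=-.951+np.r_[0,np.cumsum(s)];print(a[-1]+.951)
y=-140*np.sin(a);z=-140*np.cos(a)
for i,(u,v) in enumerate(zip(np.diff(y),np.diff(z))):print('[[0,0,0],[0,%.1f,%.1f],0.26],'%(u,v),end='\n' if i%5==4 else '')
"
```

```text
1.4500000000000006
[[0,0,0],[0,-0.8,-1.1],0.26],[[0,0,0],[0,-1.7,-2.2],0.26],[[0,0,0],[0,-2.6,-3.3],0.26],[[0,0,0],[0,-3.6,-4.3],0.26],[[0,0,0],[0,-3.8,-4.1],0.26],
[[0,0,0],[0,-3.9,-4.0],0.26],[[0,0,0],[0,-4.1,-3.8],0.26],[[0,0,0],[0,-4.2,-3.7],0.26],[[0,0,0],[0,-4.4,-3.5],0.26],[[0,0,0],[0,-4.5,-3.3],0.26],
[[0,0,0],[0,-4.6,-3.1],0.26],[[0,0,0],[0,-4.8,-2.9],0.26],[[0,0,0],[0,-4.9,-2.7],0.26],[[0,0,0],[0,-5.0,-2.5],0.26],[[0,0,0],[0,-5.1,-2.3],0.26],
[[0,0,0],[0,-5.2,-2.1],0.26],[[0,0,0],[0,-5.3,-1.9],0.26],[[0,0,0],[0,-5.3,-1.7],0.26],[[0,0,0],[0,-5.4,-1.5],0.26],[[0,0,0],[0,-5.5,-1.3],0.26],
[[0,0,0],[0,-5.5,-1.1],0.26],[[0,0,0],[0,-5.5,-0.8],0.26],[[0,0,0],[0,-5.6,-0.6],0.26],[[0,0,0],[0,-5.6,-0.4],0.26],[[0,0,0],[0,-5.6,-0.2],0.26],
[[0,0,0],[0,-5.6,0.1],0.26],[[0,0,0],[0,-5.6,0.3],0.26],[[0,0,0],[0,-5.6,0.5],0.26],[[0,0,0],[0,-5.6,0.7],0.26],[[0,0,0],[0,-5.5,0.9],0.26],
[[0,0,0],[0,-5.5,1.2],0.26],[[0,0,0],[0,-5.4,1.4],0.26],[[0,0,0],[0,-5.4,1.6],0.26],[[0,0,0],[0,-5.3,1.8],0.26],[[0,0,0],[0,-5.2,2.0],0.26],
[[0,0,0],[0,-5.1,2.2],0.26],[[0,0,0],[0,-3.8,1.8],0.26],[[0,0,0],[0,-2.5,1.3],0.26],[[0,0,0],[0,-1.2,0.7],0.26],[[0,0,0],[0,-1.2,0.7],0.26],
```

```bash
python3 -m jog '[[[0,0,0],[0,-0.8,-1.1],0.26],[[0,0,0],[0,-1.7,-2.2],0.26],[[0,0,0],[0,-2.6,-3.3],0.26],[[0,0,0],[0,-3.6,-4.3],0.26],[[0,0,0],[0,-3.8,-4.1],0.26]]'
python3 -c "
from h import *
print(*st())"
```

```text
time: 3.4
ee_pos: [493.7, -214.9, 222.7]
orientation: [[0.962, 0.274, 0.001], [0.274, -0.962, -0.003], [-0.0, 0.003, -1.0]]
wrist_force: [2.2, -9.5, -2.1]
opening: 0.258
grip_force: 4.9
t 3.4 grasp stand [-185.1 -103.8  233.7] R [[0.962, 0.274, 0.001], [0.274, -0.962, -0.003], [-0.0, 0.003, -1.0]] F [-0.5 -9.7 -2.1] open 0.26 q [-0.41  0.27 -0.02  1.28 -0.    2.45]
```

```bash
python3 -m jog '[[[0,0,0],[0,-3.9,-4.0],0.26],[[0,0,0],[0,-4.1,-3.8],0.26],[[0,0,0],[0,-4.2,-3.7],0.26],[[0,0,0],[0,-4.4,-3.5],0.26],[[0,0,0],[0,-4.5,-3.3],0.26]]'
python3 -m jog '[[[0,0,0],[0,-4.6,-3.1],0.26],[[0,0,0],[0,-4.8,-2.9],0.26],[[0,0,0],[0,-4.9,-2.7],0.26],[[0,0,0],[0,-5.0,-2.5],0.26],[[0,0,0],[0,-5.1,-2.3],0.26]]'
python3 -c "
from h import *
print(*st())"
```

```text
time: 3.9
ee_pos: [488.7, -196.5, 242.4]
orientation: [[0.962, 0.273, 0.003], [0.273, -0.962, -0.008], [0.001, 0.008, -1.0]]
wrist_force: [0.6, -16.5, 5.7]
opening: 0.267
grip_force: 8.4
time: 4.4
ee_pos: [483.2, -173.9, 257.6]
orientation: [[0.962, 0.273, 0.008], [0.273, -0.962, -0.01], [0.005, 0.012, -1.0]]
wrist_force: [4.1, -17.4, 12.4]
opening: 0.259
grip_force: 8.7
t 4.4 grasp stand [-183.9  -61.4  268.6] R [[0.962, 0.273, 0.008], [0.273, -0.962, -0.01], [0.005, 0.012, -1.0]] F [ -0.9 -17.9  12.4] open 0.26 q [-0.34  0.21 -0.01  1.34 -0.01  2.52]
```

```bash
python3 -m jog '[[[0,0,0],[0,-5.2,-1.7],0.26],[[0,0,0],[0,-5.3,-1.6],0.26],[[0,0,0],[0,-5.3,-1.4],0.26],[[0,0,0],[0,-5.4,-1.1],0.26],[[0,0,0],[0,-5.5,-0.9],0.26]]'
python3 -m jog '[[[0,0,0],[0,-5.5,-0.7],0.26],[[0,0,0],[0,-5.5,-0.5],0.26],[[0,0,0],[0,-5.6,-0.3],0.26],[[0,0,0],[0,-5.6,-0.1],0.26],[[0,0,0],[0,-5.6,0],0.26]]'
python3 -c "
from h import *
print(*st())"
```

```text
time: 4.9
ee_pos: [475.4, -146.2, 263.1]
orientation: [[0.962, 0.274, 0.006], [0.274, -0.962, -0.005], [0.004, 0.007, -1.0]]
wrist_force: [4.8, -8.9, 7.8]
opening: 0.262
grip_force: 5.2
time: 5.4
ee_pos: [466.8, -118.4, 263.7]
orientation: [[0.962, 0.275, 0.003], [0.275, -0.962, -0.003], [0.002, 0.004, -1.0]]
wrist_force: [2.0, -7.4, 4.2]
opening: 0.261
grip_force: 3.4
t 5.4 grasp stand [-184.3   -3.6  274.7] R [[0.962, 0.275, 0.003], [0.275, -0.962, -0.003], [0.002, 0.004, -1.0]] F [-0.1 -7.7  4.2] open 0.26 q [-0.25  0.15 -0.06  1.35 -0.    2.62]
```

```bash
python3 -m jog '[[[0,0,0],[0,-5.6,0.1],0.26],[[0,0,0],[0,-5.6,0.3],0.26],[[0,0,0],[0,-5.6,0.5],0.26],[[0,0,0],[0,-5.6,0.7],0.26],[[0,0,0],[0,-5.5,0.9],0.26]]'
python3 -m jog '[[[0,0,0],[0,-5.5,1.2],0.26],[[0,0,0],[0,-5.4,1.4],0.26],[[0,0,0],[0,-5.4,1.6],0.26],[[0,0,0],[0,-5.3,1.8],0.26],[[0,0,0],[0,-5.2,2.0],0.26]]'
python3 -c "
from h import *
print(*st())"
```

```text
time: 5.9
ee_pos: [458.9, -91.3, 261.0]
orientation: [[0.962, 0.275, 0.003], [0.275, -0.962, -0.002], [0.002, 0.003, -1.0]]
wrist_force: [1.8, -6.0, 3.7]
opening: 0.26
grip_force: 2.9
time: 6.4
ee_pos: [451.4, -65.4, 252.8]
orientation: [[0.962, 0.275, 0.002], [0.275, -0.962, -0.002], [0.002, 0.003, -1.0]]
wrist_force: [1.0, -4.5, 3.8]
opening: 0.257
grip_force: 2.5
t 6.4 grasp stand [-184.5   51.6  263.8] R [[0.962, 0.275, 0.002], [0.275, -0.962, -0.002], [0.002, 0.003, -1.0]] F [-0.3 -4.6  3.8] open 0.26 q [-0.14  0.11 -0.14  1.32 -0.    2.72]
```

```bash
python3 -m jog '[[[0,0,0],[0,-5.1,2.2],0.26],[[0,0,0],[0,-3.8,1.8],0.26],[[0,0,0],[0,-2.5,1.3],0.26],[[0,0,0],[0,-1.5,0.8],0.26],[[0,0,0],[0,-1.2,0.7],0.26]]'
python3 -m jog '[[[0,0,0],[0,-0.9,0.5],0.26],[[0,0,0],[0,-0.9,0.5],0.26],[[0,0,0],[0,-0.9,0.5],0.26]]'
python3 -c "
from h import *
print(*st())
cv2.imwrite('pics/t3.png',np.hstack([ctrl.snapshot('top')[130:310,150:440],ctrl.snapshot('side')[150:330,180:450]])[:,:,::-1])"
```

```text
time: 6.9
ee_pos: [446.9, -51.3, 245.1]
orientation: [[0.961, 0.275, 0.0], [0.275, -0.961, -0.0], [0.0, 0.0, -1.0]]
wrist_force: [1.8, -4.2, 2.8]
opening: 0.264
grip_force: 2.3
time: 7.2
ee_pos: [446.1, -48.7, 243.6]
orientation: [[0.961, 0.275, -0.0], [0.275, -0.961, 0.0], [-0.0, -0.0, -1.0]]
wrist_force: [1.9, -4.3, 3.1]
opening: 0.259
grip_force: 2.3
t 7.2 grasp stand [-185.    69.   254.6] R [[0.961, 0.275, -0.0], [0.275, -0.961, 0.0], [-0.0, -0.0, -1.0]] F [ 0.7 -4.7  3.1] open 0.26 q [-0.11  0.11 -0.17  1.3   0.    2.75]
```

View pics/t3.png

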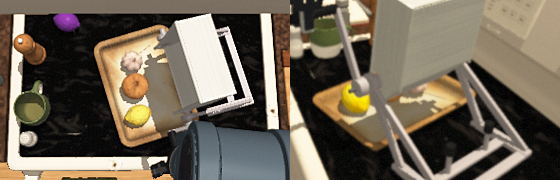

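All three foods are in the tray: garlic (131,62), onion (134,86) and lemon (138,116). I haven't felt the front stop yet, so I'll creep on until the force rises.

```bash
python3 -m jog '[[[0,0,0],[0,-1.2,0.7],0.26],[[0,0,0],[0,-1.2,0.7],0.26],[[0,0,0],[0,-1.2,0.7],0.26],[[0,0,0],[0,0,0],0.26]]'
python3 -m jog '[[[0,0,0],[0,-1.2,0.7],0.26],[[0,0,0],[0,-1.2,0.7],0.26],[[0,0,0],[0,0,0],0.26]]'
python3 -c "
from h import *
print(*st())"
```

```text
time: 7.7
ee_pos: [445.7, -46.9, 242.3]
orientation: [[0.962, 0.274, 0.002], [0.274, -0.962, -0.004], [0.001, 0.004, -1.0]]
wrist_force: [1.4, -14.3, 8.1]
opening: 0.261
grip_force: 6.9
time: 8.0
ee_pos: [445.8, -46.5, 241.9]
orientation: [[0.962, 0.273, 0.004], [0.273, -0.962, -0.009], [0.002, 0.009, -1.0]]
wrist_force: [1.2, -24.9, 16.0]
opening: 0.259
grip_force: 12.3
t 8.0 grasp stand [-184.7   71.4  252.9] R [[0.962, 0.273, 0.004], [0.273, -0.962, -0.009], [0.002, 0.009, -1.0]] F [ -5.8 -24.3  16. ] open 0.26 q [-0.1   0.1  -0.18  1.29 -0.01  2.77]
```

The force rose to about 29 N while the arm moved under 0.5 mm, so the pan is at the front stop. Now I'll swing it back steadily.

```bash
python3 -m jog '[[[0,0,0],[0,2,-1.1],0.26],[[0,0,0],[0,2,-1.1],0.26],[[0,0,0],[0,2,-1.1],0.26],[[0,0,0],[0,2,-1.1],0.26],[[0,0,0],[0,2.2,-1.1],0.26]]'
python3 -m jog '[[[0,0,0],[0,2.5,-1.2],0.26],[[0,0,0],[0,3.8,-1.8],0.26],[[0,0,0],[0,5.1,-2.2],0.26],[[0,0,0],[0,5.2,-2.0],0.26],[[0,0,0],[0,5.3,-1.8],0.26]]'
python3 -c "
from h import *
print(*st())"
```

```text
time: 8.5
ee_pos: [446.7, -52.3, 245.3]
orientation: [[0.961, 0.276, -0.001], [0.276, -0.961, 0.001], [-0.001, -0.002, -1.0]]
wrist_force: [0.1, 2.6, -1.9]
opening: 0.258
grip_force: 1.7
time: 9.0
ee_pos: [453.1, -73.4, 254.9]
orientation: [[0.961, 0.276, -0.0], [0.276, -0.961, 0.001], [0.0, -0.001, -1.0]]
wrist_force: [-1.4, 4.8, 3.2]
opening: 0.258
grip_force: 2.3
t 9.0 grasp stand [-185.1   43.3  265.9] R [[0.961, 0.276, -0.0], [0.276, -0.961, 0.001], [0.0, -0.001, -1.0]] F [0.  5.  3.2] open 0.26 q [-0.16  0.12 -0.12  1.33  0.    2.7 ]
```

```bash
python3 -m jog '[[[0,0,0],[0,5.4,-1.9],0.26],[[0,0,0],[0,5.4,-1.6],0.26],[[0,0,0],[0,5.5,-1.3],0.26],[[0,0,0],[0,5.5,-1.0],0.26],[[0,0,0],[0,5.6,-0.8],0.26]]'
python3 -m jog '[[[0,0,0],[0,5.6,-0.5],0.26],[[0,0,0],[0,5.6,-0.3],0.26],[[0,0,0],[0,5.6,-0.1],0.26],[[0,0,0],[0,5.6,0.2],0.26],[[0,0,0],[0,5.6,0.4],0.26]]'
python3 -c "
from h import *
print(*st())"
```

```text
time: 9.5
ee_pos: [461.0, -100.7, 261.2]
orientation: [[0.961, 0.275, -0.0], [0.275, -0.961, -0.0], [-0.0, 0.0, -1.0]]
wrist_force: [-0.6, 4.3, 1.8]
opening: 0.26
grip_force: 1.6
time: 10.0
ee_pos: [468.7, -127.6, 261.4]
orientation: [[0.961, 0.275, -0.0], [0.275, -0.961, -0.0], [-0.0, 0.0, -1.0]]
wrist_force: [-1.5, 2.9, 1.6]
opening: 0.259
grip_force: 1.2
t 10.0 grasp stand [-185.1  -13.   272.4] R [[0.961, 0.275, -0.0], [0.275, -0.961, -0.0], [-0.0, 0.0, -1.0]] F [-0.7  3.2  1.6] open 0.26 q [-0.27  0.16 -0.05  1.35 -0.    2.6 ]
```

```bash
python3 -m jog '[[[0,0,0],[0,5.5,0.6],0.26],[[0,0,0],[0,5.5,0.9],0.26],[[0,0,0],[0,5.5,1.1],0.26],[[0,0,0],[0,5.4,1.4],0.26],[[0,0,0],[0,5.3,1.6],0.26]]'
python3 -m jog '[[[0,0,0],[0,5.3,1.8],0.26],[[0,0,0],[0,5.2,2.1],0.26],[[0,0,0],[0,5.1,2.3],0.26],[[0,0,0],[0,5.0,2.5],0.26],[[0,0,0],[0,4.9,2.7],0.26]]'
python3 -c "
from h import *
print(*st())"
```

```text
time: 10.5
ee_pos: [476.2, -153.7, 255.7]
orientation: [[0.961, 0.275, -0.0], [0.275, -0.961, 0.0], [-0.0, -0.0, -1.0]]
wrist_force: [-0.6, 2.2, 2.4]
opening: 0.26
grip_force: 1.0
time: 11.0
ee_pos: [483.2, -178.2, 244.3]
orientation: [[0.961, 0.275, -0.0], [0.275, -0.961, 0.0], [-0.0, -0.0, -1.0]]
wrist_force: [-0.5, 1.7, 1.6]
opening: 0.26
grip_force: 0.9
t 11.0 grasp stand [-185.1  -65.6  255.3] R [[0.961, 0.275, -0.0], [0.275, -0.961, 0.0], [-0.0, -0.0, -1.0]] F [0.  1.7 1.6] open 0.26 q [-0.35  0.22 -0.03  1.33  0.    2.51]
```

```bash
python3 -m jog '[[[0,0,0],[0,4.8,2.6],0.26],[[0,0,0],[0,4.8,2.7],0.26],[[0,0,0],[0,4.6,2.9],0.26],[[0,0,0],[0,4.5,3.1],0.26],[[0,0,0],[0,4.4,3.3],0.26]]'
python3 -m jog '[[[0,0,0],[0,4.2,3.5],0.26],[[0,0,0],[0,4.1,3.8],0.26],[[0,0,0],[0,3.0,3.0],0.26],[[0,0,0],[0,2.0,2.1],0.26],[[0,0,0],[0,1.4,1.5],0.26]]'
python3 -c "
from h import *
print(*st())"
```

```text
time: 11.5
ee_pos: [489.5, -200.3, 229.6]
orientation: [[0.961, 0.275, 0.0], [0.275, -0.961, 0.0], [0.0, -0.0, -1.0]]
wrist_force: [-1.7, 1.5, 1.4]
opening: 0.256
grip_force: 0.8
time: 12.0
ee_pos: [493.4, -214.2, 215.8]
orientation: [[0.961, 0.275, -0.0], [0.275, -0.961, 0.0], [-0.0, -0.0, -1.0]]
wrist_force: [0.1, 0.5, 1.4]
opening: 0.264
grip_force: 0.8
t 12.0 grasp stand [-185.2 -103.1  226.8] R [[0.961, 0.275, -0.0], [0.275, -0.961, 0.0], [-0.0, -0.0, -1.0]] F [0.2 0.5 1.4] open 0.26 q [-0.41  0.27 -0.03  1.27  0.    2.45]
```

```bash
python3 -m jog '[[[0,0,0],[0,1.4,1.7],0.26],[[0,0,0],[0,1.4,1.7],0.26],[[0,0,0],[0,1.4,1.7],0.26],[[0,0,0],[0,1.2,1.4],0.26],[[0,0,0],[0,1.2,1.4],0.26]]'
python3 -m jog '[[[0,0,0],[0,1.2,1.4],0.26],[[0,0,0],[0,1.2,1.2],0.26],[[0,0,0],[0,0,0],0.26]]'
python3 -c "
from h import *
print(*st())"
```

```text
time: 12.5
ee_pos: [495.3, -220.5, 208.0]
orientation: [[0.961, 0.275, -0.0], [0.275, -0.961, 0.0], [-0.0, -0.0, -1.0]]
wrist_force: [-1.5, 1.9, 1.1]
opening: 0.261
grip_force: 0.8
time: 12.8
ee_pos: [496.0, -222.9, 205.3]
orientation: [[0.961, 0.275, -0.0], [0.275, -0.961, 0.0], [-0.0, -0.0, -1.0]]
wrist_force: [0.2, 1.2, -0.1]
opening: 0.261
grip_force: 0.5
t 12.8 grasp stand [-185.2 -112.1  216.3] R [[0.961, 0.275, -0.0], [0.275, -0.961, 0.0], [-0.0, -0.0, -1.0]] F [ 0.6  1.1 -0.1] open 0.26 q [-0.42  0.28 -0.04  1.25  0.    2.44]
```

```bash
python3 -m jog '[[[0,0,0],[0,1.2,0.9],0.26],[[0,0,0],[0,1.2,0.9],0.26],[[0,0,0],[0,1.2,0.9],0.26],[[0,0,0],[0,0,0],0.26]]'
python3 -m jog '[[[0,0,0],[0,1.2,0.4],0.26],[[0,0,0],[0,1.2,0.4],0.26],[[0,0,0],[0,0,0],0.26]]'
python3 -c "
from h import *
print(*st())"
```

```text
time: 13.2
ee_pos: [496.7, -225.6, 202.2]
orientation: [[0.961, 0.276, -0.001], [0.276, -0.961, 0.002], [-0.0, -0.002, -1.0]]
wrist_force: [0.0, 5.7, -2.8]
opening: 0.259
grip_force: 2.6
time: 13.5
ee_pos: [496.9, -226.2, 201.5]
orientation: [[0.961, 0.276, -0.002], [0.276, -0.961, 0.005], [-0.0, -0.005, -1.0]]
wrist_force: [-1.3, 15.1, -0.4]
opening: 0.258
grip_force: 6.9
t 13.5 grasp stand [-185.2 -115.6  212.5] R [[0.961, 0.276, -0.002], [0.276, -0.961, 0.005], [-0.0, -0.005, -1.0]] F [ 2.9 14.8 -0.4] open 0.26 q [-0.43  0.29 -0.04  1.25  0.    2.43]
```

```bash
python3 -m jog '[[[0,0,0],[0,1.0,1.0],0.26],[[0,0,0],[0,1.0,1.0],0.26],[[0,0,0],[0,0,0],0.26],[[0,0,0],[0,0,0],0.26]]'
python3 -c "
from h import *
print(*st())"
```

```text
time: 13.9
ee_pos: [497.0, -226.5, 200.7]
orientation: [[0.961, 0.277, -0.001], [0.277, -0.961, 0.007], [0.001, -0.007, -1.0]]
wrist_force: [-7.2, 23.5, 14.4]
opening: 0.259
grip_force: 12.0
t 13.9 grasp stand [-185.1 -116.   211.7] R [[0.961, 0.277, -0.001], [0.277, -0.961, 0.007], [0.001, -0.007, -1.0]] F [-0.5 24.6 14.4] open 0.26 q [-0.43  0.29 -0.04  1.24  0.01  2.43]
```

At the rear stop: about 28 N with no further swing. I'll relax, open and withdraw.

```bash
python3 -m jog '[[[0,0,0],[0,-1.5,-1],0.26],[[0,0,0],[0,-1.5,-0.7],0.26],[[0,0,0],[0,-1.5,0],0.26],[[0,0,0],[0,-1,0],0.3],[[0,0,0],[0,0,0],0.5]]'
python3 -m jog '[[[0,0,0],[0,0,0],0.5],[[0,0,0],[0,0,0],0.5],[[0,0,0],[0,0,0],0.5]]'
python3 -c "
from h import *
print(*st())"
python3 -m jog '[[[0,0,0],[0,0,-5],0.5],[[0,0,0],[0,0,-15],0.5],[[0,0,0],[0,0,-30],0.5],[[0,0,0],[0,0,-40],0.5],[[0,0,0],[0,0,-30],0.5]]'
python3 -m jog '[[[0,0,0],[-40,14,0],0.5],[[0,0,0],[-40,14,0],0.5],[[0,0,0],[-40,14,0],0.5],[[0,0,0],[-40,14,0],0.5],[[0,0,0],[-40,14,0],0.5]]'
python3 -m jog '[[[0,0,0],[-30,14,0],0.5],[[0,0,0],[-20,14,0],0.5],[[0,0,0],[0,0,0],0.5],[[0,0,0],[0,0,0],0.5]]'
python3 -c "
from h import *
t=ctrl.snapshot('top')[:,:,::-1];s=ctrl.snapshot('side')[:,:,::-1]
d=[cv2.imread('pics/top0.png')[130:310,150:440],t[130:310,150:440]]
e=[cv2.imread('pics/side0.png')[150:370,160:450],s[150:370,160:450]]
cv2.imwrite('pics/f.png',np.vstack([np.hstack(d),np.hstack(e)]))"
```

```text
time: 14.4
ee_pos: [496.8, -225.5, 201.8]
orientation: [[0.961, 0.275, 0.0], [0.275, -0.961, -0.001], [0.0, 0.001, -1.0]]
wrist_force: [-0.5, 0.4, -0.0]
opening: 0.453
grip_force: 0.0
time: 14.7
ee_pos: [496.7, -225.3, 201.7]
orientation: [[0.961, 0.275, 0.0], [0.275, -0.961, -0.0], [0.0, 0.0, -1.0]]
wrist_force: [0.5, -0.1, 0.2]
opening: 0.5
grip_force: 0.0
t 14.7 grasp stand [-185.2 -114.7  212.7] R [[0.961, 0.275, 0.0], [0.275, -0.961, -0.0], [0.0, 0.0, -1.0]] F [ 0.5 -0.3  0.2] open 0.5 q [-0.43  0.29 -0.04  1.24 -0.    2.44]
time: 15.2
ee_pos: [496.6, -225.2, 324.2]
orientation: [[0.961, 0.275, 0.001], [0.275, -0.961, -0.001], [0.001, 0.001, -1.0]]
wrist_force: [0.0, -0.7, 0.1]
opening: 0.503
grip_force: 0.0
time: 15.7
ee_pos: [322.2, -348.2, 322.2]
orientation: [[0.961, 0.276, 0.0], [0.276, -0.961, -0.001], [0.0, 0.001, -1.0]]
wrist_force: [-0.2, -1.8, -0.1]
opening: 0.498
grip_force: 0.0
time: 16.1
ee_pos: [283.0, -388.3, 321.9]
orientation: [[0.962, 0.274, 0.0], [0.274, -0.962, 0.0], [0.0, -0.0, -1.0]]
wrist_force: [-0.9, 1.2, -0.2]
opening: 0.501
grip_force: 0.0
```

View pics/f.png

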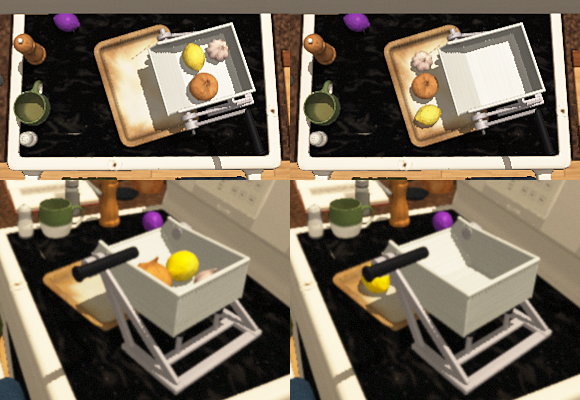

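Before (left) and after (right): the pan corner (233,24), handle and bystanders are unchanged. Garlic (420,62), onion (424,86) and lemon (428,116) lie in the tray.

```bash
python3 -c "
from cell import ctrl
print(ctrl.finish_job())"
```

```text
the job is handed in; nothing more can be done
None
```

The pan was swung to its front stop and back home, the onion, lemon and garlic lie in the tray, the salt shaker, mug and pepper mill look unmoved in the before/after pictures, and I handed the job in at about 16 s; no verdict was returned.

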